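# Seat the dial of a wall clock on its locating pin

### The job

The open wall clock on the bench is getting its dial back: the dial already sits loosely over the hand spindle, but its rim is riding up on the locating pin. With a fingertip against a spoke, turn the dial in its case until the notch in its rim drops over the pin, and only then press down on the hub until the dial is fully home and level, and take your hand away. The dial is only to be pushed and pressed, never lifted; do not press it down before the notch is on the pin, and leave the hands, the screwdriver and the screw jar where they are.

Things in the scene. Friction and masses are not known exactly. Their poses are not given: they have to be found in the camera images.
- clock_case: Lime-green round drum case of the wall clock, on its back, open side up, fixed to the bench. Outside diameter 248 mm, wall 6 mm, rim 40 mm and inner floor 6 mm above the bench. Origin: on the drum's axis at bench height; z up, x from the axis towards the pin. Inside: the 56 mm square black movement under the hub (top 25 mm above the bench) and a battery beside it (top 21 mm).
- spindle (a point): Top end of the fixed brass hand spindle, on the axis of the case: 10 mm diameter, 48 mm above the bench. The dial's hub hole runs on it with 1.2 mm of play all round.
- pin (a point): Top of the fixed steel locating pin: 10 mm diameter, domed end, 37.5 mm above the bench, 101.5 mm from the case axis. It stands on a red lug 16 mm wide at the case wall, which shows in the gap between dial and wall; a small red mark is on the rim above it.
- dial: Loose skeleton dial, about 270 g, 5 mm thick, face up: white ring (outer diameter 210, inner 164 mm), flat 72 mm aluminium hub disc, four spokes 10 mm wide along its +x, +y, -x, -y axes. Origin: on its axis, underside; z up, x towards the notch. The four windows between spokes reach from 36 to 82 mm off the axis and are open below. It turns freely either way.
- notch (a point): Centre of the square notch in the dial's outer edge, half-way through its thickness, 101.5 mm from the dial's axis; 13 mm wide (1.5 mm play each side of the pin), 12 mm deep, at the hour mark made of two short red bars (the other hour marks are single and black).
- hub (a point): Centre of the dial hub's flat upper face, 72 mm across, 5 mm above its underside; the spindle stands out of it. Press beside the spindle, within 31 mm of it. Underside above the bench: about 34 mm at the start (riding on the pin, tilted 2 degrees); 33 mm once the notch has dropped over the pin, which then stands 4.5 mm into it and stops all turning; 28 mm fully home.
- seat (a joint): Travel of the push-fit seat under the hub on which the dial is pressed home, in m: 0 = not pressed, 0.005 = fully home. It moves straight down, resists with about 8 N (5 to 7 N on top of the dial's weight, a little more when fast) and stays where it is left; the dial's weight alone does not move it.
- minute_hand: Bystander: the clock's black minute hand, 125 mm long, 4 mm thick, lying flat beside the clock. Origin near its middle, underside.
- hour_hand: Bystander: the clock's black hour hand, 96 mm long, 4 mm thick, lying flat. Origin near its middle, underside.
- screwdriver: Bystander: a screwdriver 160 mm long lying on the bench.
- screw_jar: Bystander: a glass jar with a metal cap, 44 mm diameter, 55 mm high, standing just beyond the clock. Origin: centre of its underside.

How it is judged (in metres and radians):
On the way, in this order (a step that is already met when the one before it is completed fails the run):
1. the notch has dropped over the pin, the dial not yet pressed down (horizontal distance between notch and pin below 0.005 m and z of notch in the frame of clock_case below 0.0375 m and value of joint seat below 0.0025 m), for 0.2 s.
2. the dial is pressed fully home (value of joint seat above 0.004 m and z of dial in the frame of clock_case below 0.0295 m), for 0.2 s.
At the end, for the whole second after the job is handed in: The pin stands in the notch (within 5 mm), the seat is down at least 4 of its 5 mm with the dial no more than 1.5 mm above home, level within about 1 degree and at rest; the hands, screwdriver and jar are within 10 mm of where they were (all of step 2 and horizontal distance between notch and pin below 0.005 m and angle between dial's own z axis and vertical below 0.02 rad and linear speed of dial below 0.01 m/s and distance of each of minute_hand, hour_hand, screwdriver, screw_jar from where it was at the start of the episode below 0.01 m); the robot touches nothing.
It fails at once if the dial was lifted (z of dial in the frame of clock_case above 0.044 m).
It fails at once if the dial was tipped up (angle between dial's own z axis and vertical above 0.15 rad).
It fails at once if the dial was pressed down before the notch was on the pin (value of joint seat above 0.0025 m and horizontal distance between notch and pin above 0.008 m).
It fails at once if a hand, the screwdriver or the jar was disturbed (distance of any of minute_hand, hour_hand, screwdriver, screw_jar from where it was at the start of the episode above 0.02 m or angle between screw_jar's own z axis and vertical above 0.5 rad).
It also fails if it takes over 48 s, if anything falls off the work surface, if the arm or the gripper's body presses on something with over 40 N, if the wrist force passes 120 N, or if a joint passes its speed limit or range.

### The arm

A 6-joint arm with a two-finger parallel gripper is mounted at the origin on the work surface. World frame = base frame: x ahead of the robot, y to its left, z up, the work surface at z = 0. Lengths are in m, angles in degrees, forces in N, time in s.
With the tool pointing down it reaches from about 0.4 to 0.825 m from the base axis. Payload 7 kg.
Tool frame: the origin (TCP) lies midway between the tips of the shut fingers; the grasp point (between the pads) lies 19 mm behind it; z points along the fingers, y is the line along which they close (so a half turn about z gives the same grasp; the last joint's range is limited). The gripper opens to 88 mm and grips with 3 to 60 N. Pads are 19 mm wide; open, the fingers measure 130 mm over their backs; the gripper's body (78 mm by 193 mm) begins 47 mm behind the grasp point.
Start: joints at [-53.795, 20.546, 0.682, 0, -70.136, -16.507], TCP at [0.227, -0.635, 0.193] pointing down, gripper open.
Joint ranges: [-176.03, 176.03], [-82.01, 121.73], [-58.28, 71.71], [-173.87, 95.51], [-174.79, -0.11], [-173.66, 173.66]. Speed limits (degrees/s): [136.94, 136.94, 172.46, 180, 180, 180].

### API

Orientations are given as [roll, pitch, yaw] about the fixed x, y, z axes, in that order (R = Rz(yaw) Ry(pitch) Rx(roll)).
In Python, from plant import r gives the robot as it stands.
- The arm moves only by the tool drive_tool, never from a script. Its argument "commands" is a list of rows, each an object of numbers: "hand": the closure, from 0 (fully open) to 1 (shut); "tx", "ty", "tz": the shift along the world's x, y, z scaled (see below); "turn": the turn about the world's z scaled (see below). A call has 1 to 10 rows; each row is the pose to reach, as a shift and turn from the pose commanded when the call began; what a row does not reach only later rows make up. The controller multiplies each number of a shift by 0.6 m and each number of a turn by 90 degrees. A row lasts 1/10 s, in which the tool goes at most 50 mm and 8.59 degrees, less where a joint would pass 70% of its speed; a pose out of reach is approached as far as the arm can. A call with a number of a shift or a turn outside -1 to 1 is refused whole. A call with a gripper value outside its range is refused whole. The fingers move at their own pace and stop on an object; "grip_force" is the grip in N (left out, the last holds). Time passes only in rows, so rows that repeat a pose let the fingers close. It gives the time, the measured TCP pose, the force, the opening and the grip force at its end, in the units of the state.
- r.get_state(): the state, without advancing time (a new reading comes with each control period).
- r.capture(name): name is "scene" or "top" or "wrist"; returns a dict with "frame" (420x560x3 uint8, red, green, blue), "fx", "fy", "cx", "cy" (pixels), "D" ([k1, k2, p1, p2, k3] as OpenCV has them; the pictures are not rectified), "world_from_camera" (4x4, takes a point from camera to world coordinates); the wrist camera has in their place "T_tool_cam" (4x4, takes a point from camera to tool coordinates, whose origin is the TCP and whose axes are the flange's). Camera axes: x right, y down, z forward; pixel columns grow to the right and rows downward; lengths in m; the calibration is good to about 2 mm. A picture is of the moment at which its call begins: read the wrist's pose just before it. There is no depth.
- r.close_job(): hands the job in; it is judged then, once.
Trained networks look in the newest picture that a camera, given by its name, has taken for a name from the list of things; names that differ only in an ending like _2 or _b are one class to them, and where a whole thing is asked for, a point or a joint stands for the part that bears it (a point fixed in the world has none). Each returns a list of dicts, best first, with "score" (0 to 1); they miss things now and then, are a little off and sometimes report something else, mostly with a low value. They report only what shows in the picture. A call takes as long as a camera call.
- r.trace(label, camera): "pixels" (420x560 bool, what is visible of it) and "extent" ([left, top, right, bottom] in pixels, round what is visible of it).
The state is a dict: "time_s": time; "joints": joint angles; "qd": joint speeds; "joint_torque": joint torques, N m; "tcp_pos": TCP position; "eef_rot": TCP orientation; "contact_force": force on the tool from outside, world axes, zero at the start; "moment": the same for the moment, N m; "gripper_width": finger opening in m; "gripper_force": force on a finger pad.
Only numpy, scipy, OpenCV 4.12 (cv2) and the standard library are available. Lean on these libraries where they do the work, as an engineer would, in place of code of your own. Each camera call takes 0.05 s, during which the arm holds its last target. There are 200 camera calls.

## Working session

There is one attempt and no reset: what is moved stays moved. The work goes in short steps, Python scripts to look and compute and a tool call to move; the robot and the scene stay as the last step left them, time stands still between calls to the robot, and variables do not carry over. Pictures are saved under pics/ and viewed, at most 10 in all, crops included, and the job is handed in when it is done.

Besides the shell and the picture viewer there is one more tool, called in YAML: its name, and indented under it one key for each argument. drive_tool: Moves the arm, as the interface text tells. Its arguments: {"type":"object","properties":{"commands":{"type":"array"},"grip_force":{"type":"number"}},"required":["commands"]}

```bash
mkdir -p pics; cat > h.py <<'E'
import numpy as np, cv2
from plant import r
def cap(n,save=None):
    c=r.capture(n)
    if save: cv2.imwrite(f'pics/{save}.png',cv2.cvtColor(c['frame'],cv2.COLOR_RGB2BGR))
    return c
def K(c): return np.array([[c['fx'],0,c['cx']],[0,c['fy'],c['cy']],[0,0,1.]])
def toworld(c,uv,z,T=None):
    T=c['world_from_camera'] if T is None else T
    p=cv2.undistortPoints(np.float64(uv).reshape(-1,1,2),K(c),np.float64(c['D'])).reshape(-1,2)
    d=np.c_[p,np.ones(len(p))]@T[:3,:3].T; o=T[:3,3]
    return o+d*((z-o[2])/d[:,2])[:,None]
def topix(c,P,T=None):
    T=c['world_from_camera'] if T is None else T
    Q=(np.float64(P).reshape(-1,3)-T[:3,3])@T[:3,:3]
    return cv2.projectPoints(Q,np.zeros(3),np.zeros(3),K(c),np.float64(c['D']))[0].reshape(-1,2)
E
python3 - <<'E'
from h import *
s=r.get_state(); print(s['tcp_pos'],s['eef_rot'],s['contact_force'],s['gripper_width'])
for n in('top','scene'):
    c=cap(n,n+'0'); print(n,c['world_from_camera'][:3,3].round(3))
    for l in('clock_case','spindle','pin','dial','notch','hub','minute_hand','hour_hand','screwdriver','screw_jar'):
        for d in r.trace(l,n)[:2]:
            m=d['pixels']; ys,xs=np.nonzero(m); print(l,round(d['score'],2),np.round(d['extent']),len(xs),toworld(c,[[xs.mean(),ys.mean()]],0.035)[0].round(3) if len(xs) else '')
E
```

```text
[ 0.22727994 -0.63502066  0.19163136] [ 1.79906524e+02 -9.48473780e-03 -1.60311506e+02] [1.34675232 0.30470904 0.18318107] 0.08758355832410233
top [0.487 0.094 1.048]
clock_case 0.51 [209. 212. 243. 285.] 564 [0.516 0.204 0.035]
spindle 0.73 [251. 179. 373. 302.] 6879 [0.553 0.033 0.035]
pin 0.76 [254. 179. 375. 301.] 7054 [0.552 0.034 0.035]
dial 0.71 [264. 185. 368. 294.] 5019 [0.554 0.034 0.035]
notch 0.66 [300. 137. 322. 164.] 438 [0.737 0.042 0.035]
notch 0.62 [264. 187. 367. 292.] 5129 [0.553 0.035 0.035]
hub 0.75 [259. 185. 368. 294.] 4710 [0.554 0.034 0.035]
minute_hand 0.67 [388. 177. 412. 230.] 260 [ 0.632 -0.142  0.035]
hour_hand 0.63 [188. 240. 211. 278.] 273 [0.511 0.265 0.035]
screwdriver 0.78 [212. 212. 242. 282.] 562 [0.514 0.205 0.035]
screw_jar 0.79 [299. 136. 322. 164.] 403 [0.738 0.042 0.035]
screw_jar 0.69 [254. 180. 375. 303.] 6744 [0.552 0.034 0.035]
scene [ 1.334 -0.272  0.599]
clock_case 0.57 [193. 198. 307. 274.] 4630 [0.6   0.015 0.035]
spindle 0.57 [195. 197. 309. 276.] 4668 [0.6   0.014 0.035]
pin 0.94 [196. 195. 310. 277.] 4249 [0.601 0.014 0.035]
pin 0.28 [295. 196. 348. 226.] 365 [0.553 0.189 0.035]
dial 0.72 [205. 202. 300. 257.] 2677 [0.566 0.03  0.035]
notch 0.64 [206. 201. 300. 252.] 2485 [0.565 0.031 0.035]
hub 0.59 [205. 203. 300. 255.] 2761 [0.565 0.032 0.035]
minute_hand 0.57 [164. 268. 202. 300.] 217 [ 0.677 -0.158  0.035]
minute_hand 0.46 [198. 196. 309. 276.] 4643 [0.599 0.015 0.035]
hour_hand 0.65 [323. 200. 340. 205.] 44 [0.545 0.233 0.035]
screwdriver 0.64 [293. 194. 322. 215.] 269 [0.536 0.184 0.035]
screw_jar 0.57 [282. 263. 302. 298.] 677 [0.75  0.035 0.035]
```

```bash
python3 - <<'E'
import cv2
a=cv2.imread('pics/top0.png')
cv2.imwrite('pics/top0c.png',cv2.resize(a[165:315,235:395],None,fx=4.0,fy=4.0,interpolation=cv2.INTER_CUBIC))
E
```

```text
(no output)
```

View pics/top0c.png

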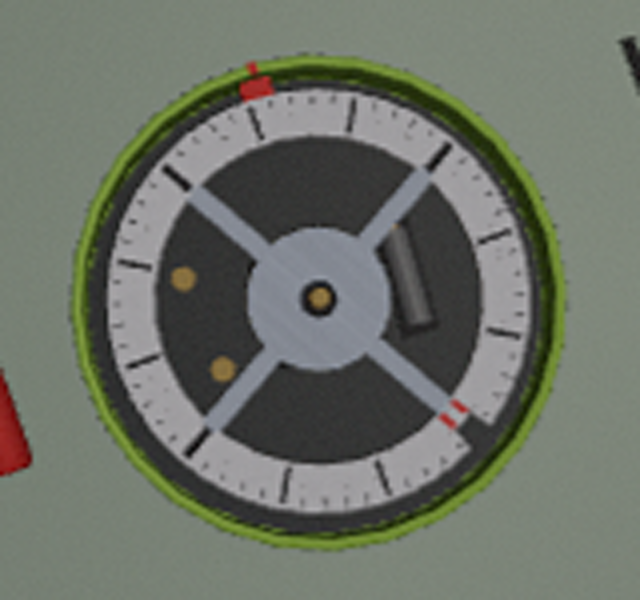

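View pics/top0.png

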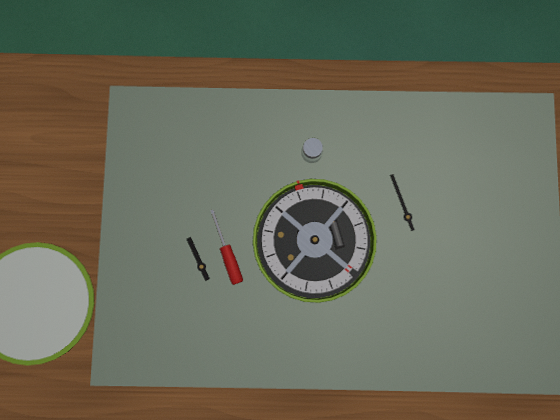

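The top crop shows the spindle at about (314.8, 239.3), the red lug at (299, 187) and the notch at about (354, 272) in full-picture pixels. The dial has to turn about 150°. My plan is to straddle the hub with the open fingers in two opposite windows and turn the tool.

```bash
cat > m.py <<'E'
from h import *
def blobs(save=None):
    c=cap('top',save); f=c['frame']; hsv=cv2.cvtColor(f,cv2.COLOR_RGB2HSV)
    H,S,V=[hsv[...,i].astype(int) for i in range(3)]
    g=((H>28)&(H<55)&(S>120)&(V>60)); g[:,:200]=0
    cs=max(cv2.findContours(g.astype(np.uint8),cv2.RETR_EXTERNAL,cv2.CHAIN_APPROX_NONE)[0],key=cv2.contourArea)
    rim=toworld(c,cs.reshape(-1,2),0.037)
    A=np.c_[2*rim[:,:2],np.ones(len(rim))]; s=np.linalg.lstsq(A,(rim[:,:2]**2).sum(1),rcond=None)[0]
    cen=s[:2]; R=np.sqrt(s[2]+cen@cen)
    yy,xx=np.indices(H.shape)
    red=((H<8)|(H>172))&(S>90)
    n,l,st,ce=cv2.connectedComponentsWithStats(red.astype(np.uint8))
    out=[]
    for i in range(1,n):
        p=toworld(c,[ce[i]],0.038)[0,:2]; d=p-cen
        if np.hypot(*d)<.13: out.append((st[i,4],round(np.hypot(*d)*1e3,1),round(np.degrees(np.arctan2(d[1],d[0])),1)))
    return c,cen,R,out
E
python3 - <<'E'
from m import *
c,cen,R,o=blobs(); print(cen,R,o)
print('spindle',toworld(c,[[314.75,239.25]],.048),'notch',toworld(c,[[353.75,272.5]],.038))
s=r.trace('screw_jar','top')
E
```

```text
[0.5547227  0.03356406] 0.11949403488769013 [(np.int32(5), np.float64(120.6), np.float64(17.1)), (np.int32(39), np.float64(110.1), np.float64(17.6)), (np.int32(7), np.float64(86.8), np.float64(-126.8)), (np.int32(7), np.float64(88.0), np.float64(-132.9))]
spindle [[0.55374384 0.03359216 0.048     ]] notch [[ 0.49019255 -0.04483638  0.038     ]]
```

drive_tool:
  commands:
    - {"hand": 0,"tx": 0.3,"ty": 0.6}
    - {"hand": 0,"tx": 0.3,"ty": 0.6}
    - {"hand": 0,"tx": 0.3,"ty": 0.6}
    - {"hand": 0,"tx": 0.3,"ty": 0.6}
    - {"hand": 0,"tx": 0.3,"ty": 0.6}
    - {"hand": 0,"tx": 0.3,"ty": 0.6}
    - {"hand": 0,"tx": 0.3,"ty": 0.6}
    - {"hand": 0,"tx": 0.3,"ty": 0.6}
    - {"hand": 0,"tx": 0.3,"ty": 0.6}
    - {"hand": 0,"tx": 0.3,"ty": 0.6}

```text
invalid input
```

drive_tool:
  commands:
    - {"hand": 0,"tx": 0.3,"ty": 0.6,"tz": 0,"turn": 0}
    - {"hand": 0,"tx": 0.3,"ty": 0.6,"tz": 0,"turn": 0}
    - {"hand": 0,"tx": 0.3,"ty": 0.6,"tz": 0,"turn": 0}
    - {"hand": 0,"tx": 0.3,"ty": 0.6,"tz": 0,"turn": 0}
    - {"hand": 0,"tx": 0.3,"ty": 0.6,"tz": 0,"turn": 0}
    - {"hand": 0,"tx": 0.3,"ty": 0.6,"tz": 0,"turn": 0}
    - {"hand": 0,"tx": 0.3,"ty": 0.6,"tz": 0,"turn": 0}
    - {"hand": 0,"tx": 0.3,"ty": 0.6,"tz": 0,"turn": 0}
    - {"hand": 0,"tx": 0.3,"ty": 0.6,"tz": 0,"turn": 0}
    - {"hand": 0,"tx": 0.3,"ty": 0.6,"tz": 0,"turn": 0}

```text
time_s: 2.2
tcp_pos: [0.4083, -0.2743, 0.1929]
eef_rot: [-180.0, 0.0, -160.1]
contact_force: [0.4, -0.7, 0.1]
gripper_width: 0.0874
gripper_force: 0.0
```

drive_tool:
  commands:
    - {"hand": 0,"tx": 0.245,"ty": 0.514,"tz": 0,"turn": 0}
    - {"hand": 0,"tx": 0.245,"ty": 0.514,"tz": 0,"turn": 0}
    - {"hand": 0,"tx": 0.245,"ty": 0.514,"tz": 0,"turn": 0}
    - {"hand": 0,"tx": 0.245,"ty": 0.514,"tz": 0,"turn": 0}
    - {"hand": 0,"tx": 0.245,"ty": 0.514,"tz": 0,"turn": 0}
    - {"hand": 0,"tx": 0.245,"ty": 0.514,"tz": 0,"turn": 0}
    - {"hand": 0,"tx": 0.245,"ty": 0.514,"tz": 0,"turn": 0}
    - {"hand": 0,"tx": 0.245,"ty": 0.514,"tz": 0,"turn": 0}
    - {"hand": 0,"tx": 0.245,"ty": 0.514,"tz": 0,"turn": 0}
    - {"hand": 0,"tx": 0.245,"ty": 0.514,"tz": 0,"turn": 0}

```text
time_s: 3.2
tcp_pos: [0.5542, 0.0314, 0.1923]
eef_rot: [-180.0, -0.0, -160.4]
contact_force: [0.1, -0.8, 0.1]
gripper_width: 0.0877
gripper_force: 0.0
```

```bash
cat >> h.py <<'E'
from scipy.spatial.transform import Rotation as Ro
def wrist(save):
    s=r.get_state(); c=cap('wrist',save)
    T=np.eye(4); T[:3,:3]=Ro.from_euler('xyz',s['eef_rot'],degrees=True).as_matrix(); T[:3,3]=s['tcp_pos']
    return c,T@c['T_tool_cam'],s
E
python3 - <<'E'
from h import *
c,T,s=wrist('w0'); print(s['tcp_pos'],s['eef_rot'],s['joints']); print(T[:3,3])
print(topix(c,[[.554,.0336,.048],[.554+.1015*np.cos(.302),.0336+.1015*np.sin(.302),.0375]],T))
E
```

```text
[0.55419351 0.0313582  0.19232373] [-1.79994631e+02 -4.29282951e-02 -1.60395089e+02] [ 2.34550047e+01  9.32340138e+00 -1.46134630e+01  2.70660817e-03
 -6.61063276e+01 -9.38511887e+01]
[0.48779161 0.00784152 0.38329911]
[[278.67229598 188.7404086 ]
 [274.39659427 284.64065321]]
```

View pics/w0.png

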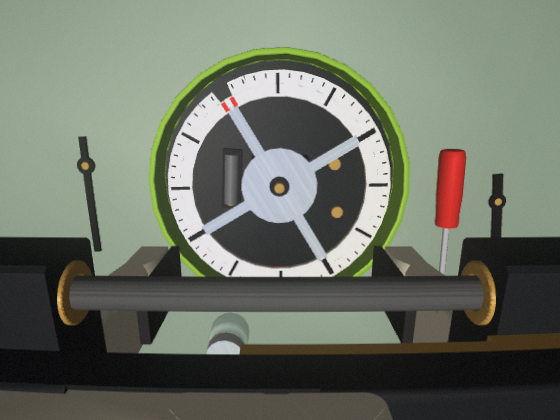

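The wrist view shows the spindle at (279, 188), as projected. Both fingers point into opposite windows, so I'm descending in stages.

drive_tool:
  commands:
    - {"hand": 0,"tx": 0,"ty": 0,"tz": -0.08,"turn": 0}
    - {"hand": 0,"tx": 0,"ty": 0,"tz": -0.16,"turn": 0}
    - {"hand": 0,"tx": 0,"ty": 0,"tz": -0.23,"turn": 0}
    - {"hand": 0,"tx": 0,"ty": 0,"tz": -0.23,"turn": 0}
    - {"hand": 0,"tx": 0,"ty": 0,"tz": -0.23,"turn": 0}

```text
time_s: 3.75
tcp_pos: [0.5547, 0.0318, 0.0554]
eef_rot: [-180.0, -0.0, -160.3]
contact_force: [0.6, -0.5, 0.7]
gripper_width: 0.0873
gripper_force: 0.0
```

```bash
python3 - <<'E'
from h import *
c,T,s=wrist('w1'); print(s['tcp_pos'],s['eef_rot'],s['contact_force'],s['moment'])
E
```

```text
[0.5547023  0.03179784 0.05540099] [-1.79958056e+02 -4.51510183e-02 -1.60345631e+02] [ 0.55990476 -0.47490304  0.73058136] [ 0.01504506 -0.11641921  0.02215803]
```

View pics/w1.png

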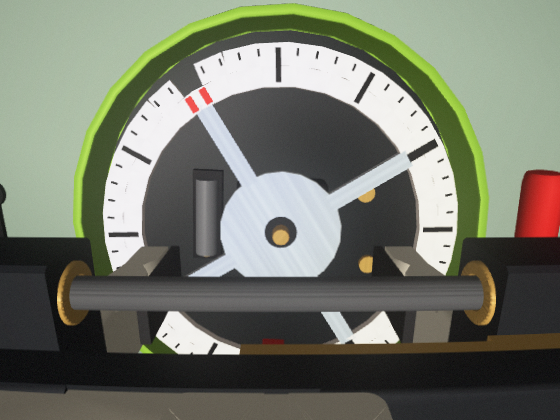

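The spindle is centred between the fingers at (280, 235), and the fingers line up with the left and right windows. Now inserting the tips.

drive_tool:
  commands:
    - {"hand": 0,"tx": 0,"ty": 0.003,"tz": -0.015,"turn": 0}
    - {"hand": 0,"tx": 0,"ty": 0.003,"tz": -0.03,"turn": 0}
    - {"hand": 0,"tx": 0,"ty": 0.003,"tz": -0.042,"turn": 0}
    - {"hand": 0,"tx": 0,"ty": 0.003,"tz": -0.042,"turn": 0}

```text
time_s: 4.2
tcp_pos: [0.5538, 0.0346, 0.0285]
eef_rot: [180.0, -0.1, -160.3]
contact_force: [0.1, 0.7, -0.1]
gripper_width: 0.0879
gripper_force: 0.0
```

drive_tool:
  commands:
    - {"hand": 0,"tx": 0,"ty": 0,"tz": 0,"turn": 0.04}
    - {"hand": 0,"tx": 0,"ty": 0,"tz": 0,"turn": 0.08}
    - {"hand": 0,"tx": 0,"ty": 0,"tz": 0,"turn": 0.12}
    - {"hand": 0,"tx": 0,"ty": 0,"tz": 0,"turn": 0.16}
    - {"hand": 0,"tx": 0,"ty": 0,"tz": 0,"turn": 0.2}
    - {"hand": 0,"tx": 0,"ty": 0,"tz": 0,"turn": 0.24}
    - {"hand": 0,"tx": 0,"ty": 0,"tz": 0,"turn": 0.28}
    - {"hand": 0,"tx": 0,"ty": 0,"tz": 0,"turn": 0.32}
    - {"hand": 0,"tx": 0,"ty": 0,"tz": 0,"turn": 0.36}
    - {"hand": 0,"tx": 0,"ty": 0,"tz": 0,"turn": 0.4}

```text
time_s: 5.2
tcp_pos: [0.5547, 0.0348, 0.0296]
eef_rot: [-180.0, 0.0, -124.1]
contact_force: [-0.1, 0.8, -0.0]
gripper_width: 0.0884
gripper_force: 0.0
```

```bash
python3 - <<'E'
from m import *
c,cen,R,o=blobs('t1'); print(cen,R,o)
s=r.get_state();print(s['eef_rot'],s['contact_force'],s['moment'])
a=cv2.imread('pics/t1.png')
cv2.imwrite('pics/t1c.png',cv2.resize(a[165:315,235:395],None,fx=4.0,fy=4.0,interpolation=cv2.INTER_CUBIC))
E
```

```text
[0.55449557 0.03401731] 0.11913389107537264 [(np.int32(5), np.float64(120.7), np.float64(16.9)), (np.int32(38), np.float64(110.3), np.float64(17.2)), (np.int32(7), np.float64(87.0), np.float64(-126.5)), (np.int32(7), np.float64(88.2), np.float64(-132.6))]
[-1.79990128e+02  2.21269408e-03 -1.23926737e+02] [ 0.1102871  -0.43689285  0.08417278] [ 0.03704256  0.05340083 -0.01295517]
```

View pics/t1c.png

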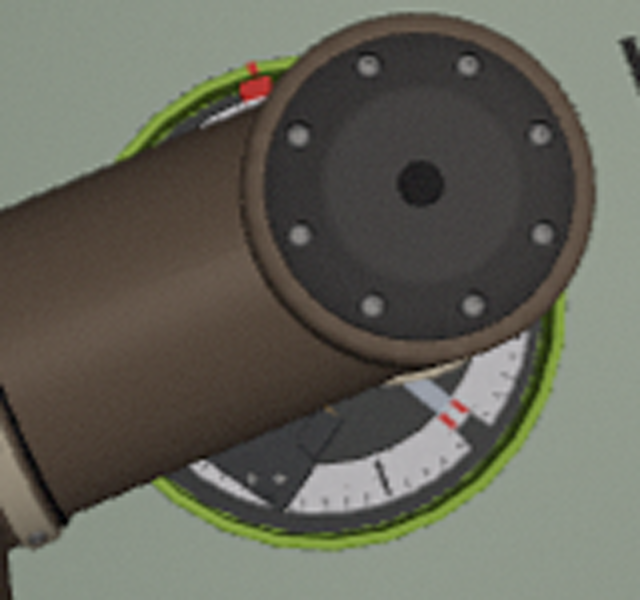

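The dial hasn't moved: its notch is still at (354, 272), although the fingers turned through the spoke's angle without any force. The opened tips must sit higher than the TCP, so I'll check from the side camera.

```bash
python3 - <<'E'
from h import *
c=cap('scene','s1'); s=r.get_state(); a=np.radians(s['eef_rot'][2]-90); p=s['tcp_pos']; print(p)
for sg in(1,-1):
  for z in (.03,.04,.05): print(sg,z,topix(c,[[p[0]+sg*.055*np.cos(a),p[1]+sg*.055*np.sin(a),z]]).round(1))
a=cv2.imread('pics/s1.png')
cv2.imwrite('pics/s1c.png',cv2.resize(a[165:290,180:330],None,fx=4.8,fy=4.8,interpolation=cv2.INTER_CUBIC))
E
```

```text
[0.55461073 0.0347927  0.02951606]
1 0.03 [[257.3 213.6]]
1 0.04 [[257.3 209.9]]
1 0.05 [[257.2 206.2]]
-1 0.03 [[247.1 241.3]]
-1 0.04 [[246.9 237.5]]
-1 0.05 [[246.8 233.5]]
```

View pics/s1c.png

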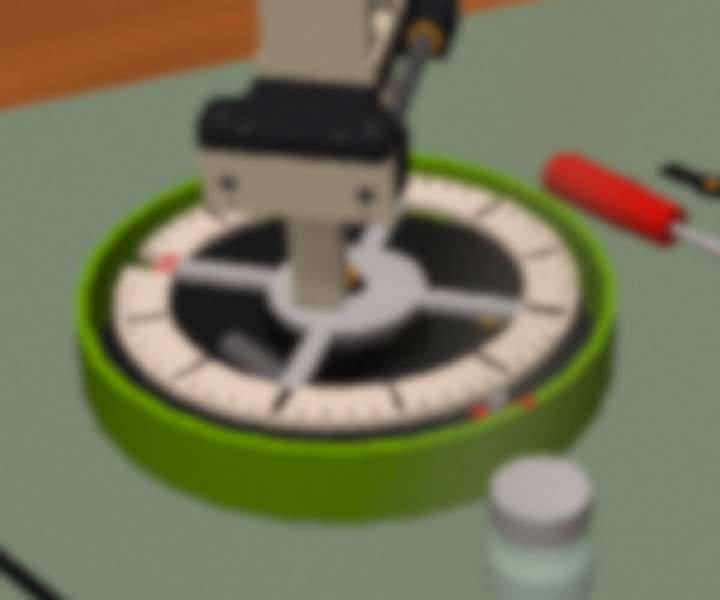

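The near fingertip's bottom at crop (318, 305) comes out about 30 mm above the TCP, so the fingers swing up as they open. I'll switch to shut fingers, whose tips are at the TCP, and push one spoke along an arc. First raise, shut, and turn to the window at 5°.

drive_tool:
  commands:
    - {"hand": 0,"tx": 0,"ty": 0,"tz": 0.083,"turn": 0}
    - {"hand": 1,"tx": 0,"ty": 0,"tz": 0.09,"turn": -0.08}
    - {"hand": 1,"tx": 0.03,"ty": 0.006,"tz": 0.09,"turn": -0.16}
    - {"hand": 1,"tx": 0.06,"ty": 0.006,"tz": 0.09,"turn": -0.24}
    - {"hand": 1,"tx": 0.098,"ty": 0.006,"tz": 0.09,"turn": -0.32}
    - {"hand": 1,"tx": 0.098,"ty": 0.006,"tz": 0.09,"turn": -0.4}
    - {"hand": 1,"tx": 0.098,"ty": 0.006,"tz": 0.09,"turn": -0.48}
    - {"hand": 1,"tx": 0.098,"ty": 0.006,"tz": 0.09,"turn": -0.567}
    - {"hand": 1,"tx": 0.098,"ty": 0.006,"tz": 0.09,"turn": -0.567}
    - {"hand": 1,"tx": 0.098,"ty": 0.006,"tz": 0.09,"turn": -0.567}

```text
time_s: 6.3
tcp_pos: [0.6133, 0.0383, 0.0834]
eef_rot: [-180.0, -0.0, -175.2]
contact_force: [0.3, -0.3, 0.1]
gripper_width: 0.021
gripper_force: 0.0
```

```bash
python3 - <<'E'
from h import *
c,T,s=wrist('w2'); print(s['tcp_pos'],s['eef_rot'],s['gripper_width'],s['joints'])
E
```

```text
[0.61329057 0.03834103 0.08339075] [-1.79996334e+02 -1.50055094e-03 -1.75153974e+02] 0.021025575177176153 [ 2.17670975e+01  2.00193360e+01 -1.53917913e+01  3.76702691e-03
 -5.45913752e+01 -1.06923254e+02]
```

View pics/w2.png

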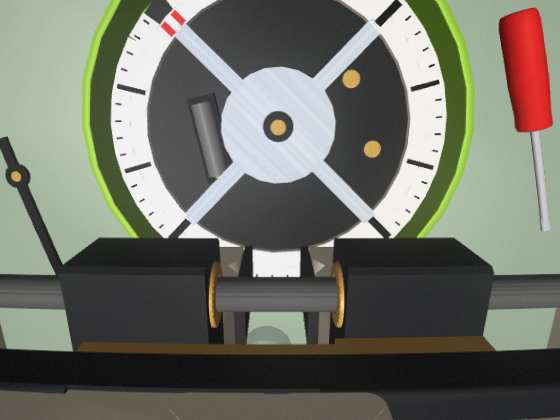

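drive_tool:
  commands:
    - {"hand": 1,"tx": 0,"ty": 0,"tz": 0,"turn": 0}
    - {"hand": 1,"tx": 0,"ty": 0,"tz": 0,"turn": 0}
    - {"hand": 1,"tx": 0,"ty": 0,"tz": 0,"turn": 0}
    - {"hand": 1,"tx": 0,"ty": 0,"tz": -0.03,"turn": 0}
    - {"hand": 1,"tx": 0,"ty": 0,"tz": -0.055,"turn": 0}
    - {"hand": 1,"tx": 0,"ty": 0,"tz": -0.065,"turn": 0}
    - {"hand": 1,"tx": 0,"ty": 0,"tz": -0.075,"turn": 0}
    - {"hand": 1,"tx": 0,"ty": 0,"tz": -0.083,"turn": 0}
    - {"hand": 1,"tx": 0,"ty": 0,"tz": -0.091,"turn": 0}
    - {"hand": 1,"tx": 0,"ty": 0,"tz": -0.091,"turn": 0}

```text
time_s: 7.35
tcp_pos: [0.613, 0.0382, 0.0283]
eef_rot: [-180.0, -0.0, -175.3]
contact_force: [0.2, 0.2, 0.3]
gripper_width: 0.0003
gripper_force: 0.0
```

```bash
python3 - <<'E'
from h import *
c,T,s=wrist('w3'); print(s['tcp_pos'],s['gripper_width'],s['contact_force'])
cs=cap('scene','s2'); print(topix(cs,[[.6133,.0385,z] for z in(.03,.04,.05,.06)]))
a=cv2.imread('pics/s2.png')[165:290,180:330]
cv2.imwrite('pics/s2c.png',cv2.resize(a,None,fx=4.8,fy=4.8,interpolation=cv2.INTER_CUBIC))
E
```

```text
[0.61304648 0.03824454 0.02834379] 0.0003247117834543207 [0.15470819 0.1613804  0.2549698 ]
[[264.68564566 240.63298386]
 [264.63765948 236.76939029]
 [264.58921024 232.86252955]
 [264.54029211 228.9117311 ]]
```

View pics/s2c.png

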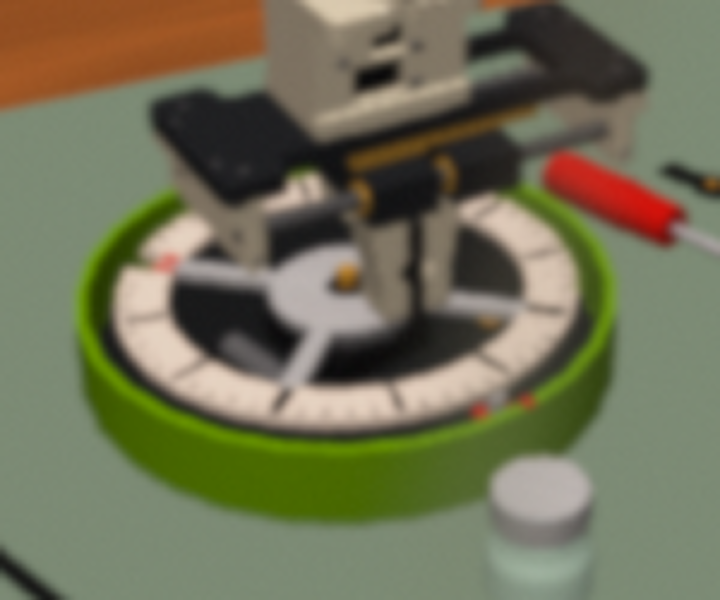

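The shut fingertips are at crop (395, 322) and (435, 312), which again puts them well above the reported TCP height. The window below them is clear. I'll check the end-plate height in numbers before going lower.

```bash
python3 - <<'E'
from h import *
c=cap('scene'); s=r.get_state(); p=s['tcp_pos']; R=Ro.from_euler('xyz',s['eef_rot'],degrees=True).as_matrix()
# finger lower front corners: tool x=-+9.5 ; end plate
for name,t in (('tip',[.0095,0]),('tip',[-.0095,0]),('plateA',[-.039,.0965]),('plateA',[.039,.0965])):
  for b in (0,-.015,-.03,-.06,-.09):
    P=p+R@np.array([t[0],t[1],b]); print(name,t,b,P.round(3),((topix(c,[P])[0]-[180,165])*4.8).round())
E
```

```text
tip [0.0095, 0] 0 [0.604 0.038 0.029] [396. 354.]
tip [0.0095, 0] -0.015 [0.604 0.038 0.044] [396. 326.]
tip [0.0095, 0] -0.03 [0.604 0.038 0.059] [395. 298.]
tip [0.0095, 0] -0.06 [0.604 0.038 0.089] [394. 240.]
tip [0.0095, 0] -0.09 [0.604 0.038 0.119] [394. 180.]
tip [-0.0095, 0] 0 [0.623 0.039 0.029] [417. 376.]
tip [-0.0095, 0] -0.015 [0.623 0.039 0.044] [417. 348.]
tip [-0.0095, 0] -0.03 [0.623 0.039 0.059] [416. 320.]
tip [-0.0095, 0] -0.06 [0.623 0.039 0.089] [416. 261.]
tip [-0.0095, 0] -0.09 [0.623 0.039 0.119] [415. 201.]
plateA [-0.039, 0.0965] 0 [0.645 0.138 0.029] [639. 347.]
plateA [-0.039, 0.0965] -0.015 [0.645 0.138 0.044] [640. 320.]
plateA [-0.039, 0.0965] -0.03 [0.645 0.138 0.059] [642. 292.]
plateA [-0.039, 0.0965] -0.06 [0.645 0.138 0.089] [645. 234.]
plateA [-0.039, 0.0965] -0.09 [0.644 0.138 0.119] [648. 174.]
plateA [0.039, 0.0965] 0 [0.567 0.131 0.029] [547. 264.]
plateA [0.039, 0.0965] -0.015 [0.567 0.131 0.044] [548. 237.]
plateA [0.039, 0.0965] -0.03 [0.567 0.131 0.059] [549. 210.]
plateA [0.039, 0.0965] -0.06 [0.567 0.131 0.089] [550. 154.]
plateA [0.039, 0.0965] -0.09 [0.567 0.131 0.119] [552.  96.]
```

Tips and body both read about 30 mm higher than nominal, consistently. The window floor allows 20 mm more travel whichever height is right, so I'll descend in guarded steps.

drive_tool:
  commands:
    - {"hand": 1,"tx": 0,"ty": 0,"tz": -0.011,"turn": 0}
    - {"hand": 1,"tx": 0,"ty": 0,"tz": -0.022,"turn": 0}
    - {"hand": 1,"tx": 0,"ty": 0,"tz": -0.033,"turn": 0}
    - {"hand": 1,"tx": 0,"ty": 0,"tz": -0.033,"turn": 0}

```text
time_s: 7.9
tcp_pos: [0.6123, 0.038, 0.0075]
eef_rot: [-180.0, -0.1, -175.3]
contact_force: [0.5, -0.3, -0.2]
gripper_width: 0.0002
gripper_force: 0.0
```

drive_tool:
  commands:
    - {"hand": 1,"tx": 0,"ty": 0,"tz": -0.004,"turn": 0}
    - {"hand": 1,"tx": 0,"ty": 0,"tz": -0.008,"turn": 0}
    - {"hand": 1,"tx": 0,"ty": 0,"tz": -0.008,"turn": 0}

```text
time_s: 8.2
tcp_pos: [0.6131, 0.0383, 0.0039]
eef_rot: [-180.0, -0.0, -175.3]
contact_force: [0.0, -1.5, -0.1]
gripper_width: 0.0004
gripper_force: 0.0
```

```bash
python3 - <<'E'
from m import *
s=r.get_state(); print(s['tcp_pos'],s['contact_force'])
c,T,s=wrist('w4')
a=cv2.imread('pics/w4.png'); b=cv2.imread('pics/w3.png')
cs=cap('scene','s3'); x=cv2.imread('pics/s3.png')[165:290,180:330]
cv2.imwrite('pics/s3c.png',cv2.resize(x,None,fx=4.8,fy=4.8,interpolation=cv2.INTER_CUBIC))
print(blobs()[3])
E
```

```text
[0.61313742 0.0382756  0.00385949] [ 0.02241694 -1.47008788 -0.1335156 ]
[(np.int32(1), np.float64(63.7), np.float64(-35.7)), (np.int32(1), np.float64(126.0), np.float64(92.5)), (np.int32(7), np.float64(86.9), np.float64(-126.2)), (np.int32(7), np.float64(88.0), np.float64(-132.3))]
```

View pics/s3c.png

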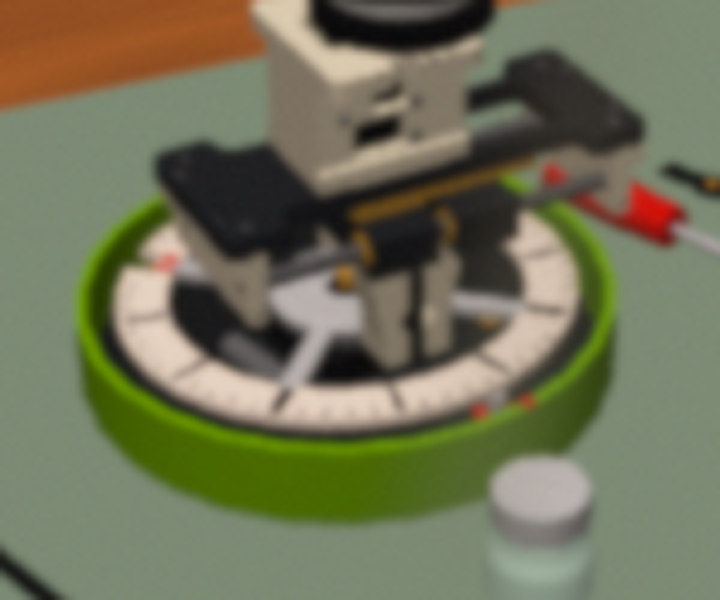

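The tips have followed the motion and are now at about 35 mm height in the open window, so the 31 mm offset is confirmed. I'll go 8 mm lower and compute the arc.

```bash
python3 - <<'E'
import numpy as np
for s in range(5,180,40):
    print(s,[(round(.0983*(np.cos(np.radians(s+d))-np.cos(np.radians(s))),4),round(.0983*(np.sin(np.radians(s+d))-np.sin(np.radians(s))),4),round(d/90,4)) for d in range(4,41,4)])
E
```

```text
5 [(np.float64(-0.0008), np.float64(0.0068), 0.0444), (np.float64(-0.0021), np.float64(0.0135), 0.0889), (np.float64(-0.0039), np.float64(0.0202), 0.1333), (np.float64(-0.0062), np.float64(0.0267), 0.1778), (np.float64(-0.0088), np.float64(0.033), 0.2222), (np.float64(-0.012), np.float64(0.0391), 0.2667), (np.float64(-0.0155), np.float64(0.045), 0.3111), (np.float64(-0.0194), np.float64(0.0506), 0.3556), (np.float64(-0.0237), np.float64(0.0559), 0.4), (np.float64(-0.0284), np.float64(0.0609), 0.4444)]
45 [(np.float64(-0.005), np.float64(0.0047), 0.0444), (np.float64(-0.0104), np.float64(0.009), 0.0889), (np.float64(-0.016), np.float64(0.0129), 0.1333), (np.float64(-0.0219), np.float64(0.0165), 0.1778), (np.float64(-0.028), np.float64(0.0196), 0.2222), (np.float64(-0.0343), np.float64(0.0223), 0.2667), (np.float64(-0.0408), np.float64(0.0245), 0.3111), (np.float64(-0.0474), np.float64(0.0263), 0.3556), (np.float64(-0.0541), np.float64(0.0276), 0.4), (np.float64(-0.0609), np.float64(0.0284), 0.4444)]
85 [(np.float64(-0.0069), np.float64(0.0004), 0.0444), (np.float64(-0.0137), np.float6
[... 764 characters left out ...]
, np.float64(-0.0359), 0.3111), (np.float64(-0.0341), np.float64(-0.0421), 0.3556), (np.float64(-0.0366), np.float64(-0.0485), 0.4), (np.float64(-0.0386), np.float64(-0.0551), 0.4444)]
165 [(np.float64(-0.0015), np.float64(-0.0067), 0.0444), (np.float64(-0.0026), np.float64(-0.0135), 0.0889), (np.float64(-0.0032), np.float64(-0.0203), 0.1333), (np.float64(-0.0033), np.float64(-0.0272), 0.1778), (np.float64(-0.003), np.float64(-0.034), 0.2222), (np.float64(-0.0021), np.float64(-0.0408), 0.2667), (np.float64(-0.0008), np.float64(-0.0476), 0.3111), (np.float64(0.0009), np.float64(-0.0542), 0.3556), (np.float64(0.0032), np.float64(-0.0607), 0.4), (np.float64(0.0059), np.float64(-0.067), 0.4444)]
```

drive_tool:
  commands:
    - {"hand": 1,"tx": 0,"ty": 0,"tz": -0.006,"turn": 0}
    - {"hand": 1,"tx": 0,"ty": 0,"tz": -0.012,"turn": 0}
    - {"hand": 1,"tx": 0,"ty": 0,"tz": -0.012,"turn": 0}

```text
time_s: 8.65
tcp_pos: [0.6128, 0.0382, -0.0037]
eef_rot: [-180.0, -0.1, -175.3]
contact_force: [-0.4, 0.5, -0.2]
gripper_width: 0.0003
gripper_force: 0.0
```

drive_tool:
  commands:
    - {"hand": 1,"tx": -0.0008,"ty": 0.0068,"tz": 0,"turn": 0.0444}
    - {"hand": 1,"tx": -0.0021,"ty": 0.0135,"tz": 0,"turn": 0.0889}
    - {"hand": 1,"tx": -0.0039,"ty": 0.0202,"tz": 0,"turn": 0.1333}
    - {"hand": 1,"tx": -0.0062,"ty": 0.0267,"tz": 0,"turn": 0.1778}
    - {"hand": 1,"tx": -0.0088,"ty": 0.033,"tz": 0,"turn": 0.2222}
    - {"hand": 1,"tx": -0.012,"ty": 0.0391,"tz": 0,"turn": 0.2667}
    - {"hand": 1,"tx": -0.0155,"ty": 0.045,"tz": 0,"turn": 0.3111}
    - {"hand": 1,"tx": -0.0194,"ty": 0.0506,"tz": 0,"turn": 0.3556}
    - {"hand": 1,"tx": -0.0237,"ty": 0.0559,"tz": 0,"turn": 0.4}
    - {"hand": 1,"tx": -0.0284,"ty": 0.0609,"tz": 0,"turn": 0.4444}

```text
time_s: 9.65
tcp_pos: [0.5965, 0.0748, -0.003]
eef_rot: [-180.0, 0.0, -135.2]
contact_force: [1.7, -1.4, 0.3]
gripper_width: 0.0002
gripper_force: 1.0
```

```bash
python3 - <<'E'
from m import *
s=r.get_state(); print(s['tcp_pos'],s['eef_rot'],s['contact_force'],s['moment'])
c,cen,R,o=blobs('t2'); print(cen,R,o)
E
```

```text
[ 0.59652482  0.07480326 -0.00299852] [-1.79972039e+02  8.45841487e-03 -1.35160448e+02] [ 1.67843458 -1.4271513   0.31394376] [-5.30020795e-01 -5.39774910e-01 -3.41612019e-04]
[0.55385395 0.03396941] 0.11867646190087186 [(np.int32(1), np.float64(43.4), np.float64(-17.5)), (np.int32(1), np.float64(46.4), np.float64(66.9)), (np.int32(1), np.float64(22.3), np.float64(41.3)), (np.int32(1), np.float64(102.4), np.float64(95.0)), (np.int32(7), np.float64(87.7), np.float64(-111.2)), (np.int32(8), np.float64(86.8), np.float64(-117.1))]
```

The spoke is moving: the notch went from −130° to −114°, with the finger 20.7° behind the spoke. It should engage with the finger at about 176°. Continuing.

drive_tool:
  commands:
    - {"hand": 1,"tx": -0.005,"ty": 0.0047,"tz": 0,"turn": 0.0444}
    - {"hand": 1,"tx": -0.0104,"ty": 0.009,"tz": 0,"turn": 0.0889}
    - {"hand": 1,"tx": -0.016,"ty": 0.0129,"tz": 0,"turn": 0.1333}
    - {"hand": 1,"tx": -0.0219,"ty": 0.0165,"tz": 0,"turn": 0.1778}
    - {"hand": 1,"tx": -0.028,"ty": 0.0196,"tz": 0,"turn": 0.2222}
    - {"hand": 1,"tx": -0.0343,"ty": 0.0223,"tz": 0,"turn": 0.2667}
    - {"hand": 1,"tx": -0.0408,"ty": 0.0245,"tz": 0,"turn": 0.3111}
    - {"hand": 1,"tx": -0.0474,"ty": 0.0263,"tz": 0,"turn": 0.3556}
    - {"hand": 1,"tx": -0.0541,"ty": 0.0276,"tz": 0,"turn": 0.4}
    - {"hand": 1,"tx": -0.0609,"ty": 0.0284,"tz": 0,"turn": 0.4444}

```text
time_s: 10.7
tcp_pos: [0.5604, 0.0922, -0.0029]
eef_rot: [-179.9, 0.0, -95.2]
contact_force: [2.3, -0.2, -0.9]
gripper_width: 0.0004
gripper_force: 0.9
```

drive_tool:
  commands:
    - {"hand": 1,"tx": -0.0069,"ty": 0.0004,"tz": 0,"turn": 0.0444}
    - {"hand": 1,"tx": -0.0137,"ty": 0.0002,"tz": 0,"turn": 0.0889}
    - {"hand": 1,"tx": -0.0205,"ty": -0.0004,"tz": 0,"turn": 0.1333}
    - {"hand": 1,"tx": -0.0273,"ty": -0.0014,"tz": 0,"turn": 0.1778}
    - {"hand": 1,"tx": -0.034,"ty": -0.003,"tz": 0,"turn": 0.2222}
    - {"hand": 1,"tx": -0.0406,"ty": -0.005,"tz": 0,"turn": 0.2667}
    - {"hand": 1,"tx": -0.047,"ty": -0.0074,"tz": 0,"turn": 0.3111}
    - {"hand": 1,"tx": -0.0532,"ty": -0.0103,"tz": 0,"turn": 0.3556}
    - {"hand": 1,"tx": -0.0592,"ty": -0.0137,"tz": 0,"turn": 0.4}
    - {"hand": 1,"tx": -0.0649,"ty": -0.0174,"tz": 0,"turn": 0.4444}

```text
time_s: 11.7
tcp_pos: [0.5216, 0.0819, -0.0028]
eef_rot: [-179.9, -0.0, -55.2]
contact_force: [1.4, 1.3, -0.6]
gripper_width: 0.0007
gripper_force: 0.9
```

```bash
python3 - <<'E'
from m import *
s=r.get_state(); print(s['tcp_pos'],s['eef_rot'],s['contact_force'],s['moment'])
c,cen,R,o=blobs('t3'); print(cen,R,o)
C=np.array([.5542,.0337]);d=s['tcp_pos'][:2]-C;print(np.hypot(*d),np.degrees(np.arctan2(d[1],d[0])))
E
```

```text
[ 0.52161266  0.08193703 -0.00277283] [-1.79894719e+02 -1.42374921e-02 -5.52445568e+01] [ 1.43016419  1.33570335 -0.58917751] [ 0.4102281  -0.57074586  0.03295015]
[0.55494894 0.03360158] 0.1191426614739761 [(np.int32(4), np.float64(120.4), np.float64(17.0)), (np.int32(42), np.float64(109.5), np.float64(17.7)), (np.int32(7), np.float64(86.7), np.float64(-30.5)), (np.int32(7), np.float64(86.7), np.float64(-36.2))]
0.058212938531506685 124.04165532994003
```

drive_tool:
  commands:
    - {"hand": 1,"tx": -0.0055,"ty": -0.0041,"tz": 0,"turn": 0.0444}
    - {"hand": 1,"tx": -0.0107,"ty": -0.0086,"tz": 0,"turn": 0.0889}
    - {"hand": 1,"tx": -0.0155,"ty": -0.0135,"tz": 0,"turn": 0.1333}
    - {"hand": 1,"tx": -0.02,"ty": -0.0187,"tz": 0,"turn": 0.1778}
    - {"hand": 1,"tx": -0.0241,"ty": -0.0241,"tz": 0,"turn": 0.2222}
    - {"hand": 1,"tx": -0.0279,"ty": -0.0299,"tz": 0,"turn": 0.2667}
    - {"hand": 1,"tx": -0.0312,"ty": -0.0359,"tz": 0,"turn": 0.3111}
    - {"hand": 1,"tx": -0.0341,"ty": -0.0421,"tz": 0,"turn": 0.3556}
    - {"hand": 1,"tx": -0.0366,"ty": -0.0485,"tz": 0,"turn": 0.4}
    - {"hand": 1,"tx": -0.0386,"ty": -0.0551,"tz": 0,"turn": 0.4444}

```text
time_s: 12.75
tcp_pos: [0.4982, 0.0488, -0.0029]
eef_rot: [-179.9, -0.0, -15.3]
contact_force: [0.9, 1.6, -0.7]
gripper_width: 0.0002
gripper_force: 0.9
```

```bash
python3 - <<'E'
from m import *
s=r.get_state(); print(s['tcp_pos'],s['eef_rot'],s['contact_force'],s['moment'])
c,cen,R,o=blobs('t4'); print(cen,R,o)
for s0,N in((165,5),(170,5),(175,5)):
    print(s0,[(round(.0983*(np.cos(np.radians(s0+d))-np.cos(np.radians(s0))),4),round(.0983*(np.sin(np.radians(s0+d))-np.sin(np.radians(s0))),4),round(d/90,4)) for d in np.arange(.5,5.1,.5)])
E
```

```text
[ 0.49815495  0.04878354 -0.00290247] [-1.79946208e+02 -4.19254604e-02 -1.53292198e+01] [ 0.91839218  1.59553609 -0.67295602] [ 0.67663998 -0.06179527  0.0354854 ]
[0.55463344 0.03349279] 0.11941139053305053 [(np.int32(4), np.float64(120.7), np.float64(17.0)), (np.int32(41), np.float64(109.9), np.float64(17.8)), (np.int32(9), np.float64(88.4), np.float64(9.8)), (np.int32(5), np.float64(88.3), np.float64(4.2))]
165 [(np.float64(-0.0002), np.float64(-0.0008), np.float64(0.0056)), (np.float64(-0.0004), np.float64(-0.0017), np.float64(0.0111)), (np.float64(-0.0006), np.float64(-0.0025), np.float64(0.0167)), (np.float64(-0.0008), np.float64(-0.0033), np.float64(0.0222)), (np.float64(-0.001), np.float64(-0.0042), np.float64(0.0278)), (np.float64(-0.0012), np.float64(-0.005), np.float64(0.0333)), (np.float64(-0.0014), np.float64(-0.0058), np.float64(0.0389)), (np.float64(-0.0015), np.float64(-0.0067), np.float64(0.0444)), (np.float64(-0.0017), np.float64(-0.0075), np.float64(0.05)), (np.float64(-0.0019), np.float64(-0.0084), np.float64(0.0556))]
170 [(np.float64(-0.0001), np.float64(-0.0008
[... 537 characters left out ...]
loat64(-0.0011), np.float64(-0.0085), np.float64(0.0556))]
175 [(np.float64(-0.0001), np.float64(-0.0009), np.float64(0.0056)), (np.float64(-0.0001), np.float64(-0.0017), np.float64(0.0111)), (np.float64(-0.0002), np.float64(-0.0026), np.float64(0.0167)), (np.float64(-0.0002), np.float64(-0.0034), np.float64(0.0222)), (np.float64(-0.0003), np.float64(-0.0043), np.float64(0.0278)), (np.float64(-0.0003), np.float64(-0.0051), np.float64(0.0333)), (np.float64(-0.0003), np.float64(-0.006), np.float64(0.0389)), (np.float64(-0.0004), np.float64(-0.0069), np.float64(0.0444)), (np.float64(-0.0004), np.float64(-0.0077), np.float64(0.05)), (np.float64(-0.0004), np.float64(-0.0086), np.float64(0.0556))]
```

drive_tool:
  commands:
    - {"hand": 1,"tx": -0.0004,"ty": -0.0017,"tz": 0,"turn": 0.0111}
    - {"hand": 1,"tx": -0.0008,"ty": -0.0033,"tz": 0,"turn": 0.0222}
    - {"hand": 1,"tx": -0.0012,"ty": -0.005,"tz": 0,"turn": 0.0333}
    - {"hand": 1,"tx": -0.0015,"ty": -0.0067,"tz": 0,"turn": 0.0444}
    - {"hand": 1,"tx": -0.0019,"ty": -0.0084,"tz": 0,"turn": 0.0556}

```text
time_s: 13.3
tcp_pos: [0.4967, 0.0434, -0.003]
eef_rot: [-180.0, -0.0, -10.3]
contact_force: [0.7, 2.0, 0.3]
gripper_width: 0.0007
gripper_force: 0.9
```

drive_tool:
  commands:
    - {"hand": 1,"tx": -0.0001,"ty": -0.0008,"tz": 0,"turn": 0.0056}
    - {"hand": 1,"tx": -0.0003,"ty": -0.0017,"tz": 0,"turn": 0.0111}
    - {"hand": 1,"tx": -0.0004,"ty": -0.0025,"tz": 0,"turn": 0.0167}
    - {"hand": 1,"tx": -0.0005,"ty": -0.0034,"tz": 0,"turn": 0.0222}
    - {"hand": 1,"tx": -0.0007,"ty": -0.0042,"tz": 0,"turn": 0.0278}
    - {"hand": 1,"tx": -0.0008,"ty": -0.0051,"tz": 0,"turn": 0.0333}

```text
time_s: 13.9
tcp_pos: [0.4958, 0.0402, -0.0031]
eef_rot: [180.0, 0.0, -7.3]
contact_force: [-0.1, 0.5, -0.0]
gripper_width: 0.0004
gripper_force: 0.4
```

```bash
python3 - <<'E'
from m import *
s=r.get_state(); print(s['tcp_pos'],s['eef_rot'],s['contact_force'],s['moment'])
c,cen,R,o=blobs('t5'); print(cen,R,o)
E
```

```text
[ 0.49580696  0.04019011 -0.00311052] [ 1.79994052e+02  1.62716383e-02 -7.31315930e+00] [-0.12635049  0.54511716 -0.04570525] [ 0.22381862  0.35347963 -0.05085372]
[0.55648913 0.04012307] 0.11296250154837682 [(np.int32(5), np.float64(117.1), np.float64(14.3)), (np.int32(71), np.float64(100.2), np.float64(13.6)), (np.int32(7), np.float64(82.2), np.float64(16.0))]
```

drive_tool:
  commands:
    - {"hand": 1,"tx": -0.0001,"ty": -0.0008,"tz": 0,"turn": 0.0056}
    - {"hand": 1,"tx": -0.0003,"ty": -0.0017,"tz": 0,"turn": 0.0111}
    - {"hand": 1,"tx": -0.0003,"ty": -0.0017,"tz": 0,"turn": 0.0111}

```text
time_s: 14.25
tcp_pos: [0.4958, 0.0392, -0.0031]
eef_rot: [180.0, 0.0, -6.3]
contact_force: [-0.5, 0.8, 0.4]
gripper_width: 0.0006
gripper_force: 0.3
```

```bash
python3 - <<'E'
from m import *
s=r.get_state(); print(s['contact_force'],s['moment'])
cs=cap('scene','s5'); x=cv2.imread('pics/s5.png')[215:285,240:320]
cv2.imwrite('pics/s5c.png',x)
c=cap('top','t6'); y=cv2.imread('pics/t6.png')[175:215,275:335]
X=cv2.resize(x,(560,490),interpolation=cv2.INTER_CUBIC)
for n in ('t5','t6'):
    a=cv2.cvtColor(cv2.imread(f'pics/{n}.png'),cv2.COLOR_BGR2HSV).astype(int)
    m=((a[...,0]<8)|(a[...,0]>172))&(a[...,1]>90); nn,l,st,ce=cv2.connectedComponentsWithStats(m.astype(np.uint8))
    for i in range(1,nn):
        p=toworld(c,[ce[i]],.038)[0,:2]-[.5545,.0337]
        if np.hypot(*p)<.13 and st[i,4]>3: print(n,st[i,4],np.hypot(*p)*1e3,np.degrees(np.arctan2(p[1],p[0])))
E
```

```text
[-0.52333627  0.82839046  0.44381896] [0.18064863 0.28164741 0.05530588]
t5 5 120.79128620419465 17.011162750826376
t5 71 103.79857666795628 16.834972307306398
t5 7 86.09832629577528 19.745188417705013
t6 4 120.80723468524147 16.859197820878613
t6 65 105.87979728555023 17.695386515176676
t6 7 87.29575682970051 20.276171159842228
t6 7 86.26695376080859 14.52595977370596
```

drive_tool:
  commands:
    - {"hand": 1,"tx": -0.0001,"ty": -0.0008,"tz": 0,"turn": 0.0056}
    - {"hand": 1,"tx": -0.0001,"ty": -0.0017,"tz": 0,"turn": 0.0111}
    - {"hand": 1,"tx": -0.0001,"ty": -0.0017,"tz": 0,"turn": 0.0111}

```text
time_s: 14.65
tcp_pos: [0.4958, 0.0382, -0.003]
eef_rot: [-180.0, -0.0, -5.3]
contact_force: [-0.2, 0.6, 0.1]
gripper_width: 0.0006
gripper_force: 0.3
```

```bash
python3 - <<'E'
from m import *
s=r.get_state(); print(s['contact_force'],s['moment'])
c=cap('top','t7')
for n in ('t7',):
    a=cv2.cvtColor(cv2.imread(f'pics/{n}.png'),cv2.COLOR_BGR2HSV).astype(int)
    m=((a[...,0]<8)|(a[...,0]>172))&(a[...,1]>90); nn,l,st,ce=cv2.connectedComponentsWithStats(m.astype(np.uint8))
    for i in range(1,nn):
        p=toworld(c,[ce[i]],.038)[0,:2]-[.5545,.0337]
        if np.hypot(*p)<.13 and st[i,4]>3: print(n,st[i,4],np.hypot(*p)*1e3,np.degrees(np.arctan2(p[1],p[0])))
E
```

```text
[-0.23102601  0.6063084   0.06386254] [0.13489543 0.30025342 0.03385644]
t7 5 120.79128620419465 17.011162750826376
t7 69 104.26505641860801 17.74798536040182
t7 7 87.23318312251163 21.296174821024596
```

drive_tool:
  commands:
    - {"hand": 1,"tx": 0,"ty": -0.0008,"tz": 0,"turn": 0.0056}
    - {"hand": 1,"tx": 0,"ty": -0.0017,"tz": 0,"turn": 0.0111}
    - {"hand": 1,"tx": 0,"ty": -0.0017,"tz": 0,"turn": 0.0111}

```text
time_s: 15.0
tcp_pos: [0.4957, 0.0373, -0.0031]
eef_rot: [-180.0, 0.0, -4.3]
contact_force: [-2.0, 2.8, 0.2]
gripper_width: 0.0008
gripper_force: 1.1
```

```bash
python3 - <<'E'
from m import *
s=r.get_state(); print(s['contact_force'],s['moment'])
c=cap('top','t8'); cap('scene','s8')
for n in ('t8',):
    a=cv2.cvtColor(cv2.imread(f'pics/{n}.png'),cv2.COLOR_BGR2HSV).astype(int)
    m=((a[...,0]<8)|(a[...,0]>172))&(a[...,1]>90); nn,l,st,ce=cv2.connectedComponentsWithStats(m.astype(np.uint8))
    for i in range(1,nn):
        p=toworld(c,[ce[i]],.038)[0,:2]-[.5545,.0337]
        if np.hypot(*p)<.13 and st[i,4]>3: print(n,st[i,4],np.hypot(*p)*1e3,np.degrees(np.arctan2(p[1],p[0])))
X=cv2.resize(cv2.imread('pics/s8.png')[215:285,240:320],(400,350),interpolation=cv2.INTER_CUBIC)
Y=cv2.resize(cv2.imread('pics/t8.png')[175:225,280:330],(350,350),interpolation=cv2.INTER_CUBIC)
cv2.imwrite('pics/j8.png',np.hstack([X,Y]))
E
```

```text
[-2.02794702  2.78841562  0.16086722] [ 0.65991869  0.51524042 -0.03388906]
t8 5 120.79128620419465 17.011162750826376
t8 79 102.30233224704081 18.14605910047826
```

View pics/j8.png

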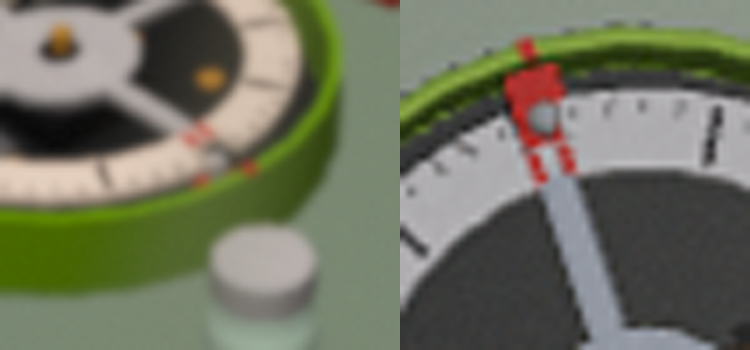

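drive_tool:
  commands:
    - {"hand": 1,"tx": 0,"ty": -0.0005,"tz": 0,"turn": 0.0033}
    - {"hand": 1,"tx": 0,"ty": -0.001,"tz": 0,"turn": 0.0067}

```text
time_s: 15.3
tcp_pos: [0.4957, 0.0368, -0.0031]
eef_rot: [-180.0, 0.0, -3.7]
contact_force: [-1.4, 3.5, 0.2]
gripper_width: 0.0006
gripper_force: 2.1
```

The pin dome shows inside the notch, at about (545, 118) in the right panel, with the red lug around it. Turning is now blocked with rising force, so the notch is engaged. Backing off, lifting, and straddling the spindle with slightly opened fingers.

drive_tool:
  commands:
    - {"hand": 1,"tx": 0,"ty": 0.007,"tz": 0,"turn": -0.03}
    - {"hand": 1,"tx": 0,"ty": 0.007,"tz": 0,"turn": -0.03}
    - {"hand": 1,"tx": 0,"ty": 0.007,"tz": 0.04,"turn": -0.03}
    - {"hand": 1,"tx": 0,"ty": 0.007,"tz": 0.085,"turn": -0.03}
    - {"hand": 0.81,"tx": 0,"ty": 0,"tz": 0.1,"turn": 0}
    - {"hand": 0.81,"tx": 0.05,"ty": -0.005,"tz": 0.1,"turn": 0}
    - {"hand": 0.81,"tx": 0.0975,"ty": -0.005,"tz": 0.1,"turn": 0}
    - {"hand": 0.81,"tx": 0.0975,"ty": -0.005,"tz": 0.1,"turn": 0}
    - {"hand": 0.81,"tx": 0.0975,"ty": -0.005,"tz": 0.1,"turn": 0}
    - {"hand": 0.81,"tx": 0.0975,"ty": -0.005,"tz": 0.1,"turn": 0}

```text
time_s: 16.3
tcp_pos: [0.5533, 0.0332, 0.0566]
eef_rot: [180.0, 0.1, -3.7]
contact_force: [0.0, 0.5, -0.4]
gripper_width: 0.0171
gripper_force: 0.0
```

```bash
python3 - <<'E'
from m import *
c,T,s=wrist('w9'); print(s['tcp_pos'],s['eef_rot'],s['gripper_width'],s['contact_force'])
f=c['frame']; hsv=cv2.cvtColor(f,cv2.COLOR_RGB2HSV); m=cv2.inRange(hsv,(12,110,90),(28,255,255)); n,l,st,ce=cv2.connectedComponentsWithStats(m)
print([(st[i,4],ce[i].round(1)) for i in range(1,n) if st[i,4]>25], topix(c,[[.5542,.0337,.048]],T))
cs=cap('scene')
for b in (0,-.015,-.03,-.045):
   P=s['tcp_pos']+np.array([.0095,0,-b]); print(b,topix(cs,[P]))
d=cv2.cvtColor(cs['frame'],cv2.COLOR_RGB2BGR); cv2.imwrite('pics/s9.png',d)
E
```

```text
[0.55330287 0.03323773 0.05661317] [ 1.79975217e+02  5.96283659e-02 -3.72836067e+00] 0.017083444038510587 [ 0.01032143  0.51148698 -0.41870917]
[(np.int32(27), array([558.1, 117. ])), (np.int32(38), array([331.8, 152.7])), (np.int32(276), array([170.9, 204.4])), (np.int32(257), array([274.1, 230.7])), (np.int32(473), array([223.5, 294.6])), (np.int32(321), array([330. , 295.8])), (np.int32(4655), array([297.2, 346.5]))] [[274.187614   232.62447236]]
0 [[252.93045724 218.7520349 ]]
-0.015 [[252.76517492 212.89547173]]
-0.03 [[252.59749607 206.94309568]]
-0.045 [[252.4273751  200.89275095]]
```

The spindle is centred between the jaws, at (274, 231) against a predicted (274, 233). Descending to just above the hub.

drive_tool:
  commands:
    - {"hand": 0.81,"tx": 0,"ty": 0,"tz": -0.03,"turn": 0}
    - {"hand": 0.81,"tx": 0,"ty": 0,"tz": -0.06,"turn": 0}
    - {"hand": 0.81,"tx": 0,"ty": 0,"tz": -0.068,"turn": 0}
    - {"hand": 0.81,"tx": 0,"ty": 0,"tz": -0.072,"turn": 0}
    - {"hand": 0.81,"tx": 0,"ty": 0,"tz": -0.072,"turn": 0}

```text
time_s: 16.9
tcp_pos: [0.5544, 0.0337, 0.0141]
eef_rot: [180.0, -0.0, -3.7]
contact_force: [0.0, -0.1, -0.8]
gripper_width: 0.0165
gripper_force: 0.0
```

drive_tool:
  commands:
    - {"hand": 0.81,"tx": 0,"ty": 0,"tz": -0.003,"turn": 0}
    - {"hand": 0.81,"tx": 0,"ty": 0,"tz": -0.006,"turn": 0}
    - {"hand": 0.81,"tx": 0,"ty": 0,"tz": -0.008,"turn": 0}
    - {"hand": 0.81,"tx": 0,"ty": 0,"tz": -0.008,"turn": 0}

```text
time_s: 17.3
tcp_pos: [0.5542, 0.0336, 0.009]
eef_rot: [-180.0, -0.0, -3.8]
contact_force: [0.3, -0.4, -0.0]
gripper_width: 0.0167
gripper_force: 0.0
```

drive_tool:
  commands:
    - {"hand": 0.81,"tx": 0,"ty": 0,"tz": -0.002,"turn": 0}
    - {"hand": 0.81,"tx": 0,"ty": 0,"tz": -0.004,"turn": 0}
    - {"hand": 0.81,"tx": 0,"ty": 0,"tz": -0.004,"turn": 0}

```text
time_s: 17.6
tcp_pos: [0.5541, 0.0336, 0.0064]
eef_rot: [180.0, 0.0, -3.7]
contact_force: [-1.1, -0.5, 0.9]
gripper_width: 0.0167
gripper_force: 0.0
```

drive_tool:
  commands:
    - {"hand": 0.81,"tx": 0,"ty": 0,"tz": -0.002,"turn": 0}
    - {"hand": 0.81,"tx": 0,"ty": 0,"tz": -0.004,"turn": 0}
    - {"hand": 0.81,"tx": 0,"ty": 0,"tz": -0.004,"turn": 0}

```text
time_s: 17.9
tcp_pos: [0.5542, 0.0336, 0.004]
eef_rot: [180.0, 0.0, -3.7]
contact_force: [0.3, 0.3, 0.6]
gripper_width: 0.0164
gripper_force: 0.0
```

drive_tool:
  commands:
    - {"hand": 0.81,"tx": 0,"ty": 0,"tz": -0.002,"turn": 0}
    - {"hand": 0.81,"tx": 0,"ty": 0,"tz": -0.004,"turn": 0}
    - {"hand": 0.81,"tx": 0,"ty": 0,"tz": -0.004,"turn": 0}

```text
time_s: 18.2
tcp_pos: [0.5543, 0.0336, 0.0021]
eef_rot: [180.0, -0.0, -3.7]
contact_force: [-1.8, 0.5, 3.7]
gripper_width: 0.0165
gripper_force: 2.0
```

drive_tool:
  commands:
    - {"hand": 0.81,"tx": 0,"ty": 0,"tz": -0.002,"turn": 0}
    - {"hand": 0.81,"tx": 0,"ty": 0,"tz": -0.004,"turn": 0}
    - {"hand": 0.81,"tx": 0,"ty": 0,"tz": -0.004,"turn": 0}

```text
time_s: 18.5
tcp_pos: [0.5543, 0.0336, -0.0003]
eef_rot: [180.0, -0.0, -3.7]
contact_force: [-1.2, 0.1, 4.9]
gripper_width: 0.0163
gripper_force: 2.4
```

drive_tool:
  commands:
    - {"hand": 0.81,"tx": 0,"ty": 0,"tz": -0.002,"turn": 0}
    - {"hand": 0.81,"tx": 0,"ty": 0,"tz": -0.004,"turn": 0}
    - {"hand": 0.81,"tx": 0,"ty": 0,"tz": -0.004,"turn": 0}

```text
time_s: 18.8
tcp_pos: [0.5545, 0.0336, -0.0008]
eef_rot: [180.0, -0.1, -3.7]
contact_force: [-8.2, 1.1, 24.2]
gripper_width: 0.0168
gripper_force: 12.1
```

drive_tool:
  commands:
    - {"hand": 0.81,"tx": 0,"ty": 0,"tz": -0.002,"turn": 0}
    - {"hand": 0.81,"tx": 0,"ty": 0,"tz": -0.003,"turn": 0}
    - {"hand": 0.81,"tx": 0,"ty": 0,"tz": -0.003,"turn": 0}

```text
time_s: 19.1
tcp_pos: [0.5546, 0.0336, -0.001]
eef_rot: [180.0, -0.1, -3.7]
contact_force: [-15.0, 1.7, 41.1]
gripper_width: 0.0165
gripper_force: 20.6
```

A hard stop after about 5 mm of travel: 41 N with no further motion. Retracting and verifying.

drive_tool:
  commands:
    - {"hand": 0.81,"tx": 0,"ty": 0,"tz": 0.02,"turn": 0}
    - {"hand": 0.81,"tx": 0,"ty": 0,"tz": 0.08,"turn": 0}
    - {"hand": 0.81,"tx": 0,"ty": 0,"tz": 0.16,"turn": 0}
    - {"hand": 0.81,"tx": 0,"ty": 0,"tz": 0.24,"turn": 0}
    - {"hand": 0.81,"tx": 0,"ty": 0,"tz": 0.32,"turn": 0}
    - {"hand": 0.81,"tx": -0.1,"ty": -0.1,"tz": 0.36,"turn": 0}
    - {"hand": 0.81,"tx": -0.1,"ty": -0.2,"tz": 0.36,"turn": 0}
    - {"hand": 0.81,"tx": -0.1,"ty": -0.3,"tz": 0.36,"turn": 0}
    - {"hand": 0.81,"tx": -0.1,"ty": -0.4,"tz": 0.36,"turn": 0}
    - {"hand": 0.81,"tx": -0.1,"ty": -0.4,"tz": 0.36,"turn": 0}

```text
time_s: 20.1
tcp_pos: [0.4943, -0.199, 0.2116]
eef_rot: [-180.0, -0.1, -3.7]
contact_force: [1.9, -0.5, 0.6]
gripper_width: 0.0165
gripper_force: 0.0
```

```bash
python3 - <<'E'
from m import *
s=r.get_state(); print(s['tcp_pos'],s['contact_force'])
c,cen,R,o=blobs('t10'); print(cen,R,o)
# dial ring height: best fit of white-ring overlap in scene picture, initial and now
def iou(n,z0):
    cs=r.capture('scene') if n is None else None
cs=cap('scene','s10')
def score(path,z):
    f=cv2.imread(path); hsv=cv2.cvtColor(f,cv2.COLOR_BGR2HSV); m=((hsv[...,1]<75)&(hsv[...,2]>125))
    g=np.zeros(m.shape,np.uint8); t=np.linspace(0,2*np.pi,180)
    P=lambda r_:np.round(topix(cs,np.c_[.5544+r_*np.cos(t),.0337+r_*np.sin(t),0*t+z])*16).astype(np.int32)
    cv2.fillPoly(g,[P(.105)],1,shift=4); cv2.fillPoly(g,[P(.082)],0,shift=4)
    box=np.zeros_like(g); cv2.fillPoly(box,[np.round(topix(cs,np.c_[.5544+.118*np.cos(t),.0337+.118*np.sin(t),0*t+.038])).astype(np.int32)],1); cv2.fillPoly(box,[np.round(topix(cs,np.c_[.5544+.07*np.cos(t),.0337+.07*np.sin(t),0*t+.036])).astype(np.int32)],0)
    m=m&(box>0); return (m&(g>0)).sum()/(m|(g>0)).sum()
Z=np.arange(.026,.047,.001)
for n in('scene0','s10'):
    v=[score(f'pics/{n}.png',z) for z in Z]; print(n,Z[int(np.argmax(v))],np.round(v,3))
E
```

```text
[ 0.4942963  -0.19902179  0.21162776] [ 1.91043017 -0.54338636  0.64936852]
[0.55369247 0.03490522] 0.11822074017351308 [(np.int32(4), np.float64(121.2), np.float64(16.2)), (np.int32(70), np.float64(104.4), np.float64(17.0)), (np.int32(8), np.float64(87.3), np.float64(20.6)), (np.int32(1), np.float64(28.2), np.float64(-40.2)), (np.int32(2), np.float64(33.2), np.float64(-151.9)), (np.int32(1), np.float64(88.6), np.float64(-170.1)), (np.int32(1), np.float64(96.2), np.float64(-164.9)), (np.int32(1), np.float64(107.5), np.float64(-166.4))]
scene0 0.035 [0.436 0.476 0.516 0.551 0.592 0.623 0.658 0.686 0.703 0.721 0.711 0.713
 0.704 0.681 0.663 0.635 0.601 0.566 0.525 0.479 0.447]
s10 0.030000000000000002 [0.674 0.723 0.765 0.792 0.819 0.814 0.805 0.773 0.737 0.694 0.644 0.599
 0.558 0.515 0.474 0.439 0.4   0.368 0.335 0.301 0.279]
```

The dial face dropped about 5.5–6 mm from its starting height, where fully home would be about 6 mm. The notch is on the pin and the hand is clear, so I'm handing in.

```bash
python3 -c "
from plant import r
print(r.close_job())"
```

```text
the job is handed in; nothing more can be done
None
```

I turned the dial until its notch dropped over the pin, then pressed the hub to a hard stop after about 5 mm. The hand is clear, and the job was handed in at about 20 s, though no verdict came back.

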